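Take the tumbler out of the fettling booth

ROBOT

A 6-joint arm with a two-finger parallel gripper is mounted at the origin on the work surface. World frame = base frame: x ahead of the robot, y to its left, z up, the work surface at z = 0. Lengths are in m, angles in rad, forces in N, time in s.
With the tool pointing down it reaches from about 0.35 to 0.725 m from the base axis. Payload 4.3 kg.
Tool frame: the origin (TCP) lies midway between the tips of the shut fingers; the grasp point (between the pads) lies 19 mm behind it (arm.grip_point_offset is the z of the grasp point in the tool frame, in m); z points along the fingers, y is the line along which they close (so a half turn about z gives the same grasp; the last joint's range is limited). The gripper opens to 85 mm and grips with 20 to 120 N. Pads are 22 mm wide; open, the fingers measure 114 mm over their backs; the gripper's body (76 mm by 85 mm) begins 54 mm behind the grasp point. The pads swing forward as they close: fully open they stand 13 mm farther back than shut.
Start: joints at [-1.311, 0.377, 0.081, 1.274, 0, 1.46], TCP at [0.208, -0.536, 0.192] pointing down, gripper open.
Joint ranges: [-2.72, 2.72], [-0.84, 1.66], [-1.02, 1.22], [-1.77, 2.12], [-1.37, 1.28], [-3.14, 3.14]. Speed limits (rad/s): [2.57, 2.57, 3.14, 3.14, 3.14, 3.14].

INTERFACE

Orientations are given as [roll, pitch, yaw] about the fixed x, y, z axes, in that order (R = Rz(yaw) Ry(pitch) Rx(roll)).
In Python, from rig import status, eyes, arm, finder gives the robot as it stands.
- The arm moves only by the tool apply_moves, never from a script. Its argument "series" is one flat list of numbers, 7 for each row, row after row: the turn, a rotation vector about the tool's x, y, z each as a share of 0.12 rad, from -1 to 1, then the shift along the tool's x, y, z each as a share of 0.04 m, from -1 to 1, then the closure, from -1 (fully open) to 1 (shut). A call has 1 to 8 rows; each row shifts and turns the commanded pose from where the row before left it, along the tool's axes as they then stand; what a row does not reach is not made up. A row lasts 1/12 s, in which the tool goes at most 41.7 mm and 7.16 degrees, less where a joint would pass 70% of its speed; a pose out of reach is approached as far as the arm can. A call with a number of a shift or a turn outside -1 to 1 is refused whole. A call with a gripper value outside its range is refused whole. The fingers move at their own pace and stop on an object; "grip_force" is the grip in N (left out, the last holds). Time passes only in rows, so rows that do not move let the fingers close. It gives the time, the measured TCP pose, the force, the opening and the grip force at its end, in the units of the state.
- status.observe(): the state, without advancing time (a new reading comes with each control period).
- eyes.read_camera(name): name is "scene" or "top"; returns a dict with "frame" (480x640x3 uint8, blue, green, red), "fovy" (degrees; the focal length in pixels is half the picture's height over the tangent of half this angle, whatever the lens; pixels are square), "cx", "cy" (the principal point, pixels), "R" (3x3) and "t" (3): a world point X has camera coordinates R X + t. Camera axes: x right, y down, z forward; pixel columns grow to the right and rows downward; lengths in m; the calibration is good to about 2 mm. A picture is of the moment at which its call begins. There is no depth.
- arm.close_job(): hands the job in; it is judged then, once.
Trained networks look in a picture, given as the dict that the camera call returned (one of the last four; its "shot" number tells which), for a name from the list of things; names that differ only in an ending like _2 or _b are one class to them, and where a whole thing is asked for, a point or a joint stands for the part that bears it (a point fixed in the world has none). Each returns a list of dicts, best first, with "conf" (0 to 1); they miss things now and then, are a little off and sometimes report something else, mostly with a low value. They report only what shows in the picture. A call takes as long as a camera call.
- finder.boxes_of(picture, thing): "extent" ([left, top, right, bottom] in pixels, round what is visible of it).
The state is a dict: "clock": time; "joints": joint angles; "joint_vel": joint speeds; "joint_torque": joint torques, N m; "tcp_pos": TCP position; "orientation": TCP orientation; "force": force on the tool from outside, world axes, zero at the start; "wrist_torque": the same for the moment, N m; "opening": finger opening in m; "gripper_force": force on a finger pad.
Only numpy, scipy, OpenCV 4.12 (cv2) and the standard library are available. Lean on these libraries where they do the work, as an engineer would, in place of code of your own. Each camera call takes 0.05 s, during which the arm holds its last target. There are 200 camera calls.

TASK

Raise the booth's sloping sash by its bow handle until the spring clip on the right-hand guide grips it and it stays up on its own, never letting it drop; the clip was left at an unknown height and grips over a short stretch only, so feel for its drag, stop inside that stretch, and let go only once the clip carries the sash. Then reach in under the raised sash, take out the plain straight tumbler (not the necked vase) and set it down gently, upright, on the clear end of the ware board beside the bowl. Leave the sash standing open, and do not push the vase, the bowl or the mug about.

Things in the scene. Friction and masses are not known exactly. Their poses are not given: they have to be found in the camera images.
- booth: Clear dust booth, 460 mm wide (y), 320 deep, 380 high, fixed. Origin: centre of its underside; x points from front to back, y left, z up. Floor 15 mm above the table. Its front leans back 25 deg from vertical, foot at x = -160 mm, z = 15 mm; the two sash guides at its sides run on up to 490 mm. Roof, sides, back and upper front are closed: the ware is reached only under the raised sash.
- sash (a joint): How far the sash is raised along the 25 deg slope, in m: 0 shut, 0.28 top stop. Raising by s moves it s*sin(25 deg) along the booth's x and s*cos(25 deg) up. The sash is a clear panel in an aluminium frame, 408 mm wide, 250 mm long up the slope, 10 mm thick, 0.4 to 0.6 kg, with no counterweight: where the clip does not grip it falls by itself (3 to 5 N along the slope).
- strip (a point): Middle of a raised rubber strip (26 mm long plus a 12 mm taper at each end) on the front of the sash's right-hand stile, 178 mm up from its bottom edge. It runs under the sprung shoe of a clip clamped to the right-hand guide. The grip starts somewhere between 0.165 and 0.235 m of lift (varies, not given) and lasts 26 mm of further lift; beyond that the sash is free again and would fall.
- sash_edge (a point): Middle of the sash's bottom edge, moving with it. What the hand feels: up to the clip the load is only the sash's weight; on the taper, over the last 12 mm before the grip, lifting suddenly takes 7 to 12 N more, and through the grip about 7 N more; this falls away at the far end. Where the clip grips, the sash stays when the hand eases down a few millimetres, and stops weighing on it.
- handle (a point): Middle of the bow handle's bar on the sash: steel, 12 mm in diameter, 120 mm long with a leg at each end, along the booth's y, its centre line 50 mm in front of the sash's mid-plane, 70 mm up the slope from the sash's bottom edge. It moves with the sash. Axes: y along the bar, z up the slope, x square to the sash, inwards.
- cup_center (a point): The tumbler to take out: plain straight-sided unglazed white cup without a handle, 60 mm in diameter, 70 mm high, wall 4 mm, about 0.17 kg, upright on the booth's floor just behind the sash, in the left or the right half. The point is its centre, 35 mm above its foot; z is its axis.
- cup: The same tumbler; origin at the centre of its underside.
- vase_center (a point): Bystander: small white vase with a narrow neck, 54 mm in diameter, 92 mm high, upright in the other half of the booth. The point is half-way up. Leave it.
- ware_board: Wooden ware board, 160 mm by 300 mm (its x, y), 18 mm thick, lying still on the table to the left of the booth. Origin: centre of its underside; z up.
- clear_end (a point): Centre of the clear half of the ware board, on its top surface, 72 mm from the board's centre along its -y.
- bowl_center (a point): Bystander: white bowl, 96 mm across, 50 mm high, standing on the other half of the ware board. The point is half-way up, on its axis.
- mug_center (a point): Bystander: white mug, 80 mm in diameter, 92 mm high, with a handle, on the table in front of the booth's right side. The point is half-way up, on its axis.

How it is judged:
On the way:
1. the sash stands open by itself, held by the clip, touched by nothing, with the tumbler still in its place (value of joint sash above 0.15 m and contact force between sash and the arm below 0.3 N and contact force between sash and the fingers below 0.3 N and velocity of joint sash between -0.005 and 0.005 m/s and distance of cup_center from where it was at the start of the episode below 0.02 m), for 0.5 s.
At the end, for the whole second after the job is handed in: The sash stands still by itself, raised by more than 0.15 m; the tumbler stands still and upright (within 0.1 rad) on the clear half of the ware board, its centre within 60 mm of the board's long centre line and at least 20 mm in from the board's end (value of joint sash above 0.15 m and velocity of joint sash between -0.005 and 0.005 m/s and z of cup in the frame of ware_board between 0.014 and 0.022 m and x of cup in the frame of ware_board between -0.06 and 0.06 m and y of cup in the frame of ware_board between -0.13 and 0 m and angle between cup_center's own z axis and vertical below 0.1 rad and linear speed of cup below 0.02 m/s); the robot touches nothing.
It fails at once if the sash is let drop (it runs down faster than 0.35 m/s) (velocity of joint sash below -0.35 m/s).
It fails at once if the tumbler is dropped (it moves faster than 0.4 m/s with no finger on it) (linear speed of cup above 0.4 m/s and contact force between cup and the fingers below 0.1 N).
It fails at once if the vase is pushed more than 30 mm (distance of vase_center from where it was at the start of the episode above 0.03 m).
It fails at once if the bowl is pushed more than 30 mm (distance of bowl_center from where it was at the start of the episode above 0.03 m).
It fails at once if the mug is pushed more than 30 mm (distance of mug_center from where it was at the start of the episode above 0.03 m).
It also fails if it takes over 64 s, if anything falls off the work surface, if the arm or the gripper's body presses on something with over 40 N, if the wrist force passes 120 N, or if a joint passes its speed limit or range.

## Working session

There is one attempt and no reset: what is moved stays moved. The work goes in short steps, Python scripts to look and compute and a tool call to move; the robot and the scene stay as the last step left them, time stands still between calls to the robot, and variables do not carry over. Pictures are saved under pics/ and viewed, at most 13 in all, crops included, and the job is handed in when it is done.

Besides the shell and the picture viewer there is one more tool, called as name(argument=value, ...) on one line, values as JSON. apply_moves: Moves the arm, as the interface text tells. Its arguments: {"type":"object","properties":{"series":{"type":"array"},"grip_force":{"type":"number"}},"required":["series"]}

```bash
ls; mkdir -p pics; python3 - <<'E'
from rig import status, eyes, arm, finder
import cv2
s=status.observe(); print(s); print(arm.grip_point_offset)
for n in("scene","top"):
    p=eyes.read_camera(n); cv2.imwrite(f"pics/{n}0.png",p["frame"])
    print(n,p["fovy"],p["cx"],p["cy"],p["R"],p["t"])
    for t in["booth","sash","handle","cup","vase_center","ware_board","bowl_center","mug_center"]:
        print(t,[( [round(float(v)) for v in b["extent"]],round(b["conf"],2)) for b in finder.boxes_of(p,t)[:2]])
E
```

```text
pics
{'clock': 0.0, 'joints': array([-1.31127671e+00,  3.78104544e-01,  7.96190666e-02,  1.27438553e+00,
       -1.06078040e-05,  1.46049797e+00]), 'joint_vel': array([ 9.00434956e-05,  6.46271487e-04,  1.15084766e-03, -1.60090812e-04,
       -4.07786164e-04, -9.26491893e-04]), 'joint_torque': array([ 1.28372427e-03, -4.63603449e+01,  2.69876987e+01,  2.08468008e-02,
       -1.20665027e-04, -4.39523063e-06]), 'tcp_pos': array([ 0.20764416, -0.53540861,  0.19083463]), 'orientation': array([-3.13952941e+00, -2.17826452e-04,  3.69817756e-01]), 'force': array([ 0.42983187, -0.83289682,  0.13006497]), 'wrist_torque': array([-0.01513421,  0.00060549, -0.00918922]), 'gripper_force': 0.0, 'opening': 0.08550091223463063}
-0.0187
scene 54.86632418366197 316.6384624666044 248.86088429762708 [[-9.99757856e-01 -2.07538890e-02  7.31473663e-03]
 [-2.20052103e-02  9.42889865e-01 -3.32377004e-01]
 [ 1.12440948e-06 -3.32457483e-01 -9.43118244e-01]] [0.55503106 0.0518331  1.40113005]
booth [([199, 43, 349, 293], 0.64)]
sash [([301, 118, 350, 282], 0.67), ([311, 346, 391, 471], 0.58)]
handle [([297, 120, 352, 280], 0.78)]
cup []
vase_center [([313, 348, 392, 474], 0.67), ([198, 42, 350, 294], 0.38)]
ware_board [([312, 345, 389, 472], 0.93)]
bowl_center [([327, 420, 362, 460], 0.66)]
mug_center [([356, 115, 382, 157], 0.65)]
top 54.55862148778543 318.8511382802812 240.3057469618673 [[-0.01920776 -0.99956971 -0.02216876]
 [-0.99468957  0.02134695 -0.10068251]
 [ 0.10111243  0.02011715 -0.99467159]] [0.03762698 0.56873761 1.33132333]
booth [([283, 111, 516, 275], 0.56), ([138, 257, 177, 292], 0.48)]
sash [([300, 222, 469, 277], 0.74)]
handle [([302, 219, 469, 276], 0.71)]
cup []
vase_center []
ware_board [([137, 247, 246, 319], 0.87)]
bowl_center [([138, 258, 176, 293], 0.75)]
mug_center [([451, 280, 499, 311], 0.93), ([303, 220, 470, 277], 0.28)]
```

```bash
python3 - <<'E'
import cv2,numpy as np
a=cv2.imread("pics/scene0.png");b=cv2.imread("pics/top0.png")
A=cv2.resize(a[30:480,180:430],None,fx=1.33,fy=1.33)
cv2.imwrite("pics/s1.png",A)
cv2.imwrite("pics/t1.png",cv2.resize(b[90:340,130:530],None,fx=2,fy=2))
E
```

```text
(no output)
```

View pics/s1.png

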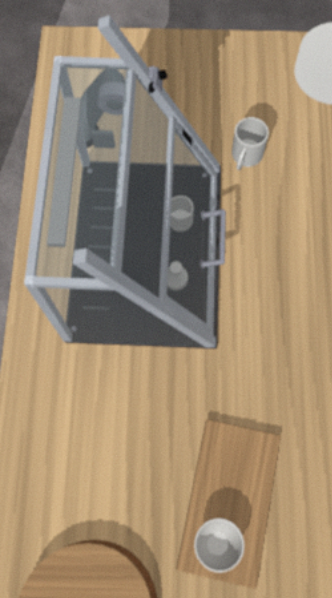

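View pics/t1.png

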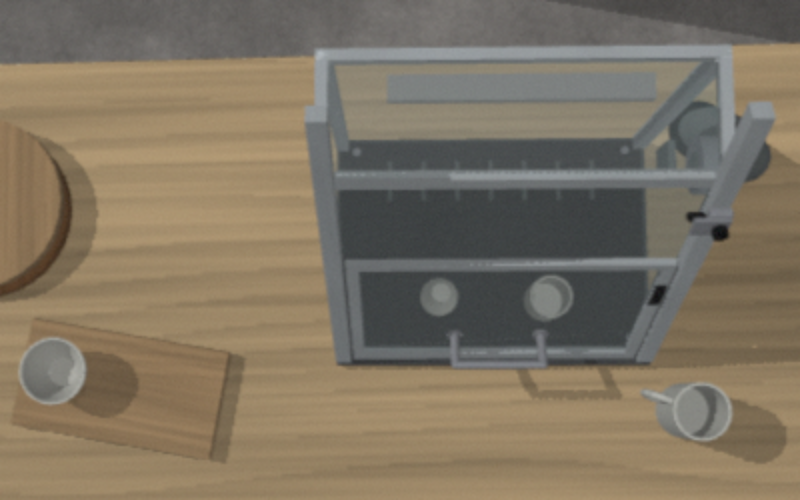

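```bash
cat > h.py <<'E'
import numpy as np
from rig import status, eyes, arm, finder
from scipy.spatial.transform import Rotation as Ro
def ray(p,u,v):
    f=240/np.tan(np.radians(p["fovy"])/2); R=np.array(p["R"]);t=np.array(p["t"])
    d=R.T@np.array([(u-p["cx"])/f,(v-p["cy"])/f,1]); return -R.T@t,d
def atz(p,u,v,z):
    c,d=ray(p,u,v); return c+d*(z-c[2])/d[2]
def tri(l):
    A=0;b=0
    for p,u,v in l:
        c,d=ray(p,u,v);d=d/np.linalg.norm(d);P=np.eye(3)-np.outer(d,d);A=A+P;b=b+P@c
    return np.linalg.solve(A,b)
def proj(p,X):
    f=240/np.tan(np.radians(p["fovy"])/2); q=np.array(p["R"])@X+np.array(p["t"])
    return np.array([p["cx"],p["cy"]])+f*q[:2]/q[2]
E
python3 - <<'E'
from h import *
np.set_printoptions(precision=4,suppress=True)
S=eyes.read_camera("scene");T=eyes.read_camera("top")
t=lambda x,y:(T,130+x/2,90+y/2)
s=lambda x,y:(S,180+x/1.33,30+y/1.33)
print("handle L",tri([t(455,365),s(222,264)]),"R",tri([t(545,366),s(224,212)]))
print("foot L",atz(*t(340,362),.015),"R",atz(*t(648,362),.015), atz(*s(213,345),.015))
print("guide top L",atz(*t(318,110),.49),"R",atz(*t(762,108),.49),tri([t(318,110),s(82,252)]),tri([t(762,108),s(108,22)]))
print("back L",atz(*t(322,52),.38),"R",atz(*t(728,50),.38))
print("cup rim",atz(*t(549,298),.085),tri([t(549,298),s(180,212)]))
print("vase",tri([t(439,296),s(177,272)]))
for c in[(35,318),(232,353),(212,460),(12,425)]:print("board",atz(*t(*c),.018))
print("bowl",atz(*t(53,371),.068),"mug",atz(*t(700,410),.09))
E
```

```text
handle L [ 0.4702 -0.0807  0.0769] R [ 0.4661 -0.2049  0.0834]
foot L [0.4814 0.0834 0.015 ] R [ 0.4724 -0.3659  0.015 ] [0.4844 0.0879 0.015 ]
guide top L [0.7126 0.072  0.49  ] R [ 0.7033 -0.3617  0.49  ] [0.7084 0.0725 0.4927] [ 0.6979 -0.3594  0.4906]
back L [0.8134 0.0757 0.38  ] R [ 0.8033 -0.3729  0.38  ]
cup rim [ 0.5622 -0.2143  0.085 ] [ 0.565  -0.22    0.0482]
vase [ 0.5685 -0.0613  0.072 ]
board [0.5555 0.535  0.018 ]
board [0.4977 0.242  0.018 ]
board [0.3428 0.2717 0.018 ]
board [0.3987 0.5662 0.018 ]
bowl [0.4749 0.4882 0.068 ] mug [ 0.4032 -0.4135  0.09  ]
```

```bash
cat >> h.py <<'E'
def Rh(pitch,yaw): # tool z at `pitch` below horizontal, heading yaw, tool y up-slope, tool x = left
    z=np.array([np.cos(pitch)*np.cos(yaw),np.cos(pitch)*np.sin(yaw),-np.sin(pitch)])
    x=np.array([-np.sin(yaw),np.cos(yaw),0]); y=np.cross(z,x)
    return np.array([x,y,z]).T
def plan(p0,R0,p1,R1,n=None,step=.036,g=-1):
    rv=Ro.from_matrix(R0.T@R1).as_rotvec(); d=np.array(p1)-p0
    n=n or int(np.ceil(max(np.linalg.norm(rv)/.115,np.linalg.norm(d)/step)))
    R=R0.copy();out=[]
    p=np.array(p0,float)
    for i in range(n):
        tgt=p0+d*(i+1)/n
        sh=np.round(R.T@(tgt-p)/.04,2); tu=np.round(rv/n/.12,2)
        p=p+R@sh*.04; R=R@Ro.from_rotvec(tu*.12).as_matrix()
        out.append([float(v) for v in (*tu,*sh)]+[g])
    print("n",n,"end",p.round(4))
    for i in range(0,n,8): print(str(out[i:i+8]).replace("[","").replace("]",""))
    return p,R
def now():
    s=status.observe(); return np.array(s["tcp_pos"]),Ro.from_euler("xyz",s["orientation"]).as_matrix(),s
E
python3 - <<'E'
from h import *
p,R,s=now()
p,R=plan(p,R,[.395,-.141,.135],Rh(np.radians(25),-.021))
E
```

```text
n 14 end [ 0.3951 -0.1411  0.135 ]
-0.59, 0.4, -0.62, 0.57, -0.54, 0.1, -1, -0.59, 0.4, -0.62, 0.6, -0.5, 0.09, -1, -0.59, 0.4, -0.62, 0.63, -0.46, 0.09, -1, -0.59, 0.4, -0.62, 0.66, -0.42, 0.09, -1, -0.59, 0.4, -0.62, 0.69, -0.37, 0.09, -1, -0.59, 0.4, -0.62, 0.7, -0.34, 0.1, -1, -0.59, 0.4, -0.62, 0.73, -0.28, 0.12, -1, -0.59, 0.4, -0.62, 0.74, -0.24, 0.13, -1
-0.59, 0.4, -0.62, 0.75, -0.19, 0.15, -1, -0.59, 0.4, -0.62, 0.75, -0.15, 0.17, -1, -0.59, 0.4, -0.62, 0.75, -0.11, 0.2, -1, -0.59, 0.4, -0.62, 0.75, -0.06, 0.23, -1, -0.59, 0.4, -0.62, 0.74, -0.03, 0.27, -1, -0.59, 0.4, -0.62, 0.73, 0.01, 0.3, -1
```

apply_moves(series=[-0.59,0.4,-0.62,0.57,-0.54,0.1,-1,-0.59,0.4,-0.62,0.6,-0.5,0.09,-1,-0.59,0.4,-0.62,0.63,-0.46,0.09,-1,-0.59,0.4,-0.62,0.66,-0.42,0.09,-1,-0.59,0.4,-0.62,0.69,-0.37,0.09,-1,-0.59,0.4,-0.62,0.7,-0.34,0.1,-1,-0.59,0.4,-0.62,0.73,-0.28,0.12,-1,-0.59,0.4,-0.62,0.74,-0.24,0.13,-1])

```text
clock: 1.67
tcp_pos: [0.3156, -0.3086, 0.1595]
orientation: [2.483, -0.175, 1.054]
force: [-0.2, -0.4, 0.3]
opening: 0.0854
gripper_force: 0.0
```

apply_moves(series=[-0.59,0.4,-0.62,0.75,-0.19,0.15,-1,-0.59,0.4,-0.62,0.75,-0.15,0.17,-1,-0.59,0.4,-0.62,0.75,-0.11,0.2,-1,-0.59,0.4,-0.62,0.75,-0.06,0.23,-1,-0.59,0.4,-0.62,0.74,-0.03,0.27,-1,-0.59,0.4,-0.62,0.73,0.01,0.3,-1,0,0,0,0,0,0,-1,0,0,0,0,0,0,-1])

```text
clock: 2.33
tcp_pos: [0.3552, -0.1974, 0.197]
orientation: [2.084, -0.083, 1.564]
force: [0.3, 0.2, -0.4]
opening: 0.0854
gripper_force: 0.0
```

```bash
python3 - <<'E'
from h import *
import cv2
p,R,s=now(); print(p,R.round(3),s["joints"])
plan(p,R,[.461,-.142,.103],Rh(np.radians(25),-.021))
T=eyes.read_camera("top");S=eyes.read_camera("scene")
a=cv2.resize(T["frame"][180:320,300:500],None,fx=2.5,fy=2.5);b=cv2.resize(S["frame"][130:290,280:420],None,fx=2.1875,fy=2.1875)
cv2.imwrite("pics/a2.png",np.hstack([a[:350],b[:350]]))
for q in [(.469,-.0815,.0995),(.469,-.2015,.0995)]: print(proj(T,np.array(q)),proj(S,np.array(q)))
E
```

```text
[ 0.35521073 -0.19740488  0.1970405 ] [[ 0.007  0.49   0.872]
 [ 0.996 -0.076  0.035]
 [ 0.083  0.868 -0.489]] [-1.63493794 -0.14130192 -1.01871111  0.87664324  1.05035513 -0.11475566]
n 5 end [ 0.4609 -0.1421  0.1028]
-0.13, -0.08, -0.11, 0.24, -0.17, 0.7, -1, -0.13, -0.08, -0.11, 0.25, -0.18, 0.7, -1, -0.13, -0.08, -0.11, 0.26, -0.18, 0.69, -1, -0.13, -0.08, -0.11, 0.27, -0.2, 0.68, -1, -0.13, -0.08, -0.11, 0.27, -0.2, 0.68, -1
[358.13231485 273.2485053 ] [347.32499703 225.15942652]
[401.9657375  272.37631772] [347.27204969 187.7812869 ]
```

View pics/a2.png

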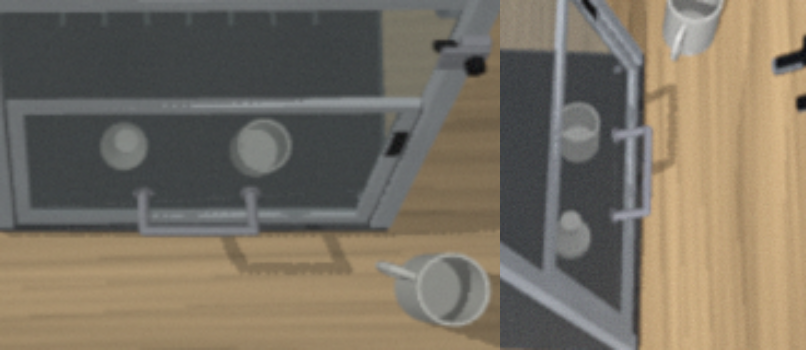

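```bash
cat > k.py <<'E'
from h import *
from scipy.optimize import least_squares
def fk(q,P):
    r0,h,a,e,b,d,c=P
    ry=lambda t:Ro.from_euler("y",t).as_matrix()
    A=Ro.from_euler("z",q[0]).as_matrix()
    p=np.array([r0,0,h])+ry(q[1])@[e,0,a]
    p=p+ry(q[1]-q[2])@[b,0,0]
    B=ry(q[1]-q[2]+q[3]); p=p+B@[d,0,0]
    W=B@Ro.from_euler("z",q[4]).as_matrix()
    p=p+W@[c,0,0]
    Rt=A@W@Ro.from_euler("x",q[5]).as_matrix()@np.array([[0,0,1],[1,0,0],[0,1,0]])
    return A@p,Rt
E
python3 - <<'E'
from k import *
np.set_printoptions(precision=3,suppress=True)
p,R,s=now()
D=[([-1.31127671e+00,3.78104544e-01,7.96190666e-02,1.27438553,0,1.4605],[.20764,-.53541,.19083]),(s["joints"],p)]
f=lambda P:np.r_[np.concatenate([fk(q,P)[0]-x for q,x in D])*1e3,(P-[0,.3,.3,0,.3,.05,.2])*2]
r=least_squares(f,[0,.3,.3,0,.3,.05,.2]);print(r.x,r.fun[:6])
for q,x in D: print(fk(q,r.x)[1])
print(Ro.from_euler("xyz",[-3.1395,0,.3698]).as_matrix(),R)
E
```

```text
[ 0.049  0.351  0.42  -0.054  0.438  0.018  0.423] [-61.173 -16.241  -0.001  -0.002  -0.      0.001]
[[ 0.361 -0.932 -0.001]
 [-0.932 -0.361  0.002]
 [-0.002 -0.    -1.   ]]
[[ 0.49  -0.005  0.872]
 [-0.071 -0.997  0.034]
 [ 0.869 -0.079 -0.489]]
[[ 0.932  0.361 -0.001]
 [ 0.361 -0.932  0.002]
 [ 0.    -0.002 -1.   ]] [[ 0.005  0.49   0.872]
 [ 0.997 -0.071  0.034]
 [ 0.079  0.869 -0.489]]
```

apply_moves(series=[0,1,0,0,0,0,-1,0,1,0,0,0,0,-1,0,1,0,0,0,0,-1,0,1,0,0,0,0,-1,0,0,0,0,0,0,-1])

```text
clock: 2.85
tcp_pos: [0.3563, -0.2008, 0.1936]
orientation: [2.0, -0.304, 1.992]
force: [-0.7, 1.2, -0.9]
opening: 0.0856
gripper_force: 0.0
```

```bash
python3 - <<'E'
from h import *
p,R,s=now();print(list(s["joints"].round(4)),list(p.round(4)),R.round(3))
E
```

```text
[np.float64(-1.5164), np.float64(0.4378), np.float64(-0.5698), np.float64(1.4018), np.float64(0.9341), np.float64(-0.6128)] [np.float64(0.3563), np.float64(-0.2008), np.float64(0.1936)] [[-0.39   0.491  0.779]
 [ 0.871 -0.078  0.485]
 [ 0.299  0.867 -0.397]]
```

apply_moves(series=[0,0,0,0,0,0.5,-1,0,0,0,0,0,0.5,-1,0,0,0,0,0,0,-1])

```text
clock: 3.1
tcp_pos: [0.3877, -0.1755, 0.1806]
orientation: [2.005, -0.294, 1.989]
force: [0.1, 0.7, 0.2]
opening: 0.0854
gripper_force: 0.0
```

```bash
python3 - <<'E'
from h import *
p,R,s=now();print(list(s["joints"].round(4)),list(p.round(4)),R.round(3))
E
```

```text
[np.float64(-1.424), np.float64(0.3963), np.float64(-0.6452), np.float64(1.2595), np.float64(0.9996), np.float64(-0.4948)] [np.float64(0.3877), np.float64(-0.1755), np.float64(0.1806)] [[-0.389  0.491  0.779]
 [ 0.875 -0.069  0.48 ]
 [ 0.289  0.868 -0.403]]
```

```bash
cat > k.py <<'E'
from h import *
from scipy.optimize import least_squares
M=np.array([[0,0,1],[-1,0,0],[0,-1,0]])
ry=lambda t:Ro.from_euler("y",t).as_matrix()
LO=np.array([-2.72,-.84,-1.02,-1.77,-1.37,-3.14]);HI=np.array([2.72,1.66,1.22,2.12,1.28,3.14])
def fk(q,P):
    l,h,a,e,b,d,c,f=P
    A=Ro.from_euler("z",q[0]).as_matrix()
    p=np.array([0,l,h])+ry(q[1])@[e,0,a]+ry(q[1]-q[2])@[b,0,f]
    B=ry(q[1]-q[2]+q[3]); p=p+B@[d,0,0]
    W=B@Ro.from_euler("z",q[4]).as_matrix()
    p=p+W@[c,0,0]
    m=W@Ro.from_euler("x",q[5]).as_matrix()@np.array([[0,0,1],[1,0,0],[0,1,0]])
    return A@p,A@np.array([-m[:,1],m[:,0],m[:,2]]).T
P0=np.array([.06,.3,.3,0,.3,.05,.2,0])
D=[([-1.31127671e+00,3.78104544e-01,7.96190666e-02,1.27438553,0,1.4605],[.20764,-.53541,.19083]),
([-1.63493794,-0.14130192,-1.01871111,0.87664324,1.05035513,-0.11475566],[0.35521073,-0.19740488,0.1970405]),
([-1.5164,.4378,-.5698,1.4018,.9341,-.6128],[.3563,-.2008,.1936]),([-1.424,.3963,-.6452,1.2595,.9996,-.4948],[.3877,-.1755,.1806])]
r=least_squares(lambda P:np.r_[np.concatenate([fk(q,P)[0]-x for q,x in D])*1e3,(P-P0)*1],P0)
PF=r.x
def ik(p,R,q0=None,n=20,seed=0):
    g=np.random.default_rng(seed);best=None
    def res(q):
        a,b=fk(q,PF);return np.r_[(a-p)*10,Ro.from_matrix(R.T@b).as_rotvec()*3]
    st=([np.clip(q0,LO+1e-3,HI-1e-3)] if q0 is not None else [])+[g.uniform(LO,HI) for _ in range(n)]
    for x in st:
        o=least_squares(res,x,bounds=(LO,HI))
        if best is None or o.cost<best.cost-1e-6: best=o
    return best.x,best.cost
if __name__=="__main__":
    np.set_printoptions(precision=4,suppress=True)
    print(PF,r.fun[:12])
    p,R,s=now();print(fk(s["joints"],PF)[1]-R)
E
python3 k.py
```

```text
[0.0633 0.2596 0.4978 0.     0.3835 0.1382 0.3502 0.073 ] [ 0.0007 -0.0001 -0.0015 -0.026  -0.0004 -0.0065  0.003   0.0019 -0.0199
  0.0222  0.0012  0.028 ]
[[ 0.  0. -0.]
 [ 0.  0.  0.]
 [-0.  0. -0.]]
```

```bash
cat > scan.py <<'E'
from k import *
np.set_printoptions(precision=2,suppress=True)
B=Ro.from_euler("z",-.021).as_matrix(); O=np.array([.645,-.145,0])
u=B@[.4226,0,.9063]
def handle(s): return O+B@[-.1757,0,.0995]+u*s
def Rg(pitch,head): # pitch deg below horizontal, heading about tool y deg
    return Rh(np.radians(pitch),-.021)@Ro.from_euler("y",np.radians(head)).as_matrix()
if __name__=="__main__":
  for pi in(25,40,55,70):
    for hd in(-20,0,20,40):
      R=Rg(pi,hd);o=[]
      for s,off in((0,-.06),(0,0),(.1,0),(.24,0),(.24,-.06)):
        q,c=ik(handle(s)+R[:,2]*(.0187+off),R,n=8); o.append(f"{c:.4f}")
      print(pi,hd,o,q)
E
python3 scan.py
```

```text
25 -20 ['1.1676', '1.0698', '0.4596', '0.0277', '0.0313'] [-0.26 -0.51 -1.02 -0.02 -0.14  1.48]
25 0 ['0.3728', '0.4861', '0.2323', '0.0028', '0.0010'] [-0.81 -0.48 -1.02  0.06  0.7   1.15]
25 20 ['0.0000', '0.0094', '0.0000', '0.0000', '0.0000'] [-1.03 -0.12 -0.71  0.59  1.13  0.58]
25 40 ['0.0000', '0.0000', '0.0000', '0.0000', '0.0000'] [-1.05  0.41 -0.19  1.52  1.18 -0.29]
40 -20 ['0.3672', '0.3701', '0.0631', '0.0000', '0.0000'] [-0.23 -0.43 -0.81  0.28 -0.19  1.43]
40 0 ['0.1239', '0.1610', '0.0083', '0.0000', '0.0000'] [-0.68 -0.38 -0.7   0.49  0.49  1.11]
40 20 ['0.0000', '0.0000', '0.0000', '0.0000', '0.0000'] [-0.92 -0.07 -0.44  0.91  0.89  0.65]
40 40 ['0.0000', '0.0000', '0.0000', '0.0000', '0.0000'] [-0.98  0.37 -0.04  1.53  1.01  0.06]
55 -20 ['0.0173', '0.0337', '0.0000', '0.0000', '0.0000'] [-0.19 -0.24 -0.46  0.69 -0.25  1.43]
55 0 ['0.0000', '0.0003', '0.0000', '0.0000', '0.0000'] [-0.55 -0.19 -0.36  0.86  0.29  1.12]
55 20 ['0.0000', '0.0000', '0.0000', '0.0000', '0.0000'] [-0.79  0.06 -0.14  1.19  0.67  0.75]
55 40 ['0.0000', '0.0000', '0.0000', '0.0000', '0.0000'] [-0.9   0.43  0.19  1.66  0.85  0.32]
70 -20 ['0.0000', '0.0000', '0.0000', '0.0000', '0.0000'] [-0.16  0.   -0.1   1.08 -0.3   1.44]
70 0 ['0.0000', '0.0000', '0.0000', '0.0000', '0.0000'] [-0.45  0.05  0.02  1.22  0.14  1.17]
70 20 ['0.0000', '0.0000', '0.0000', '0.0000', '0.0000'] [-0.68  0.25  0.21  1.48  0.49  0.86]
70 40 ['0.0000', '0.0000', '0.0000', '0.0000', '0.0000'] [-0.81  0.56  0.49  1.86  0.69  0.52]
```

```bash
python3 - <<'E'
from scan import *
p,R,s=now(); R1=Rg(30,32)
a=plan(p,R,handle(0)+R1[:,2]*(.0187-.065),R1,n=4)
plan(*a,handle(0)+R1[:,2]*.0187,R1,n=4)
for s_ in(0,.26):print(ik(handle(s_)+R1[:,2]*.0187,R1,s["joints"]))
E
```

```text
n 4 end [ 0.43 -0.17  0.12]
0.08, 0.08, -0.1, -0.17, -0.19, 0.42, -1, 0.08, 0.08, -0.1, -0.17, -0.2, 0.41, -1, 0.08, 0.08, -0.1, -0.17, -0.19, 0.42, -1, 0.08, 0.08, -0.1, -0.18, -0.18, 0.41, -1
n 4 end [ 0.48 -0.13  0.09]
-0.0, -0.0, 0.0, 0.0, -0.0, 0.41, -1, -0.0, -0.0, 0.0, 0.0, -0.0, 0.4, -1, -0.0, -0.0, 0.0, 0.0, -0.0, 0.41, -1, -0.0, -0.0, 0.0, 0.0, -0.0, 0.41, -1
(array([-1.12,  0.46, -0.76,  0.66,  1.11, -0.05]), np.float64(2.811941383801564e-27))
(array([-0.9 ,  0.14, -0.42,  0.87,  1.13,  0.46]), np.float64(2.822733412301923e-30))
```

apply_moves(series=[0.08,0.08,-0.1,-0.17,-0.19,0.42,-1,0.08,0.08,-0.1,-0.17,-0.2,0.41,-1,0.08,0.08,-0.1,-0.17,-0.19,0.42,-1,0.08,0.08,-0.1,-0.18,-0.18,0.41,-1,0,0,0,0,0,0,-1])

```text
clock: 3.52
tcp_pos: [0.4348, -0.1669, 0.1197]
orientation: [2.028, -0.264, 2.047]
force: [0.1, 0.7, 0.6]
opening: 0.0855
gripper_force: 0.0
```

apply_moves(series=[0,0,0,0,0,0.41,-1,0,0,0,0,0,0.4,-1,0,0,0,0,0,0.41,-1,0,0,0,0,0,0.41,-1,0,0,0,0,0,0,-1])

```text
clock: 3.93
tcp_pos: [0.4829, -0.1325, 0.0932]
orientation: [2.026, -0.265, 2.046]
force: [-0.6, 0.6, -0.0]
opening: 0.0854
gripper_force: 0.0
```

```bash
python3 - <<'E'
from scan import *
import cv2
p,R,s=now();print(p+R[:,2]*-.0187,handle(0),s["force"],R)
S=eyes.read_camera("scene");T=eyes.read_camera("top")
a=cv2.resize(T["frame"][180:320,300:500],None,fx=2.5,fy=2.5);b=cv2.resize(S["frame"][130:290,280:420],None,fx=2.1875,fy=2.1875)
cv2.imwrite("pics/a3.png",np.hstack([a[:350],b[:350]]))
E
```

```text
[ 0.47 -0.14  0.1 ] [ 0.47 -0.14  0.1 ] [-0.58  0.6  -0.04] [[-0.44  0.5   0.75]
 [ 0.86 -0.01  0.51]
 [ 0.26  0.87 -0.42]]
```

View pics/a3.png

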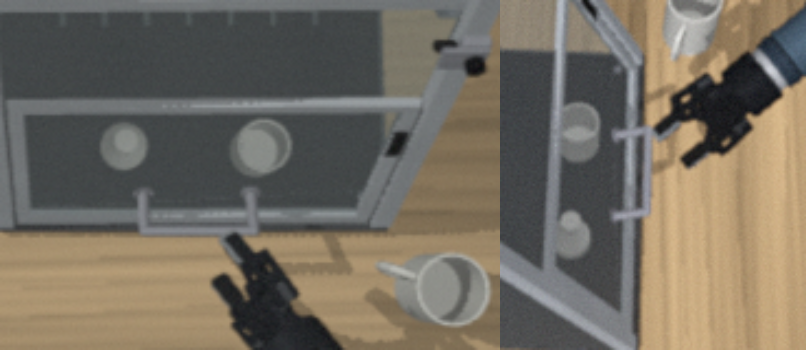

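```bash
python3 - <<'E'
from scan import *
import cv2
p,R,s=now();print(s["clock"],p, s["force"])
S=eyes.read_camera("scene");T=eyes.read_camera("top")
for sg in(1,-1):
    X=p+R@[0,sg*.043,-.013]
    print(X,(proj(T,X)-[300,180])*2.5,(proj(S,X)-[280,130])*2.1875+[500,0])
print((proj(T,fk(s["joints"],PF)[0])-[300,180])*2.5, S["shot"],T["shot"])
a=cv2.resize(T["frame"][180:320,300:500],None,fx=2.5,fy=2.5);b=cv2.resize(S["frame"][130:290,280:420],None,fx=2.1875,fy=2.1875)
cv2.imwrite("pics/a4.png",np.hstack([a[:350],b[:350]]))
E
```

```text
4.0333 [ 0.48 -0.13  0.09] [-0.27 -0.94 -0.2 ]
[ 0.49 -0.14  0.14] [202.35 207.43] [629.96 154.91]
[ 0.45 -0.14  0.06] [195.54 248.96] [658.3 179.5]
[191.99 220.27] 9 10
```

View pics/a4.png

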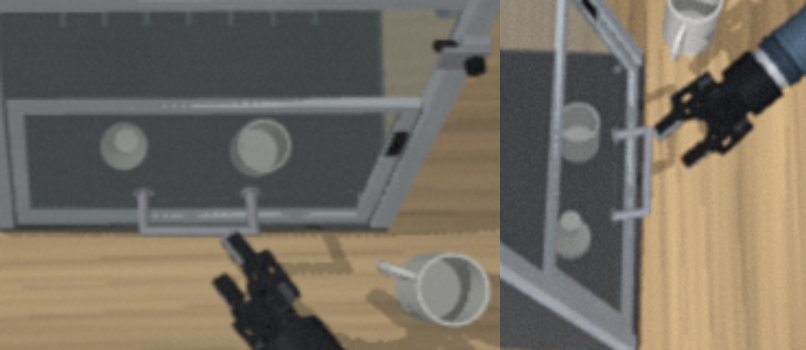

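apply_moves(series=[0,0,0,0,0,0,1,0,0,0,0,0,0,1,0,0,0,0,0,0,1,0,0,0,0,0,0,1,0,0,0,0,0,0,1,0,0,0,0,0,0,1], grip_force=40)

```text
clock: 4.63
tcp_pos: [0.4827, -0.134, 0.0926]
orientation: [2.026, -0.268, 2.044]
force: [-0.1, -0.5, -0.4]
opening: 0.0126
gripper_force: 0.0
```

```bash
python3 - <<'E'
from scan import *
import cv2
p,R,s=now();print(s["clock"],p, s["force"],s["opening"],s["gripper_force"])
S=eyes.read_camera("scene");T=eyes.read_camera("top")
print((proj(T,p)-[300,180])*2.5,(proj(S,p)-[280,130])*2.1875+[500,0])
a=cv2.resize(T["frame"][180:320,300:500],None,fx=2.5,fy=2.5);b=cv2.resize(S["frame"][130:290,280:420],None,fx=2.1875,fy=2.1875)
cv2.imwrite("pics/a5.png",np.hstack([a[:350],b[:350]]))
E
```

```text
4.6333 [ 0.48 -0.13  0.09] [-0.13 -0.5  -0.42] 0.012557489620479966 0.0
[192.21 219.94] [636.67 173.69]
```

View pics/a5.png

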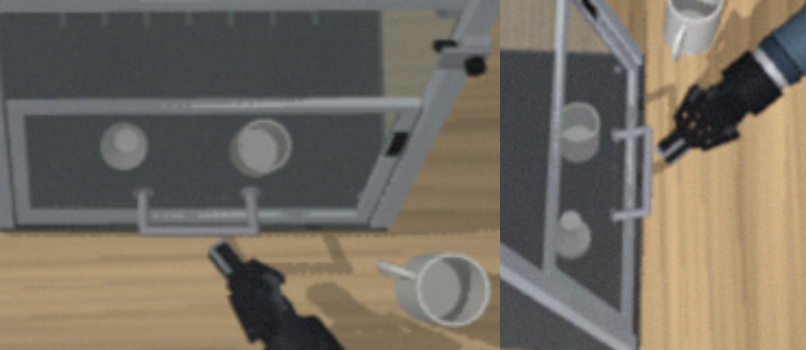

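```bash
python3 - <<'E'
from scan import *
np.set_printoptions(precision=4,suppress=True)
S=eyes.read_camera("scene");T=eyes.read_camera("top")
p,R,s=now();print(s["opening"],s["gripper_force"],s["clock"])
X=tri([(T,300+214/2.5,180+247/2.5),(S,280+(665-500)/2.1875,130+155/2.1875)])
print(X,p,R.T@(X-p))
for z in(.09,.12):print(atz(T,300+214/2.5,180+247/2.5,z),atz(S,280+(665-500)/2.1875,130+155/2.1875,z))
E
```

```text
2.6794613742568914e-05 0.0 4.8333
[ 0.4492 -0.1536  0.1134] [ 0.4827 -0.1338  0.0926] [ 0.0033  0.0015 -0.044 ]
[ 0.4525 -0.1573  0.09  ] [ 0.4442 -0.1638  0.09  ]
[ 0.452  -0.1537  0.12  ] [ 0.4469 -0.1495  0.12  ]
```

apply_moves(series=[0,0,0,0,0,0,-1,0,0,0,0,0,0,-1,0,0,0,0,0,0,-1,0,0,0,0,0,0,-1,0,0,0,0,0,0,-1,0,0,0,0,0,0,-1,0,0,0,0,0,0,-1,0,0,0,0,0,0,-1])

```text
clock: 5.5
tcp_pos: [0.4827, -0.134, 0.0926]
orientation: [2.026, -0.268, 2.044]
force: [0.2, 0.1, -0.2]
opening: 0.0854
gripper_force: 0.0
```

apply_moves(series=[0,0,0,0,0,0.3,-1,0,0,0,0,0,0.3,-1,0,0,0,0,0,0.3,-1,0,0,0,0,0,0.2,-1,0,0,0,0,0,0,-1])

```text
clock: 5.92
tcp_pos: [0.5156, -0.11, 0.0736]
orientation: [2.026, -0.267, 2.046]
force: [-0.5, 0.3, -0.2]
opening: 0.0852
gripper_force: 0.0
```

apply_moves(series=[0,0,0,0,0,0,1,0,0,0,0,0,0,1,0,0,0,0,0,0,1,0,0,0,0,0,0,1,0,0,0,0,0,0,1,0,0,0,0,0,0,1,0,0,0,0,0,0,1,0,0,0,0,0,0,1], grip_force=40)

```text
clock: 6.58
tcp_pos: [0.5158, -0.1118, 0.0746]
orientation: [2.024, -0.267, 2.044]
force: [-4.3, -2.4, 4.6]
opening: 0.0107
gripper_force: 38.9
```

```bash
python3 - <<'E'
from scan import *
import cv2
np.set_printoptions(precision=4,suppress=True)
p,R,s=now();print(s["clock"],p, s["force"],s["opening"],s["gripper_force"],handle(0),R)
S=eyes.read_camera("scene");T=eyes.read_camera("top")
a=cv2.resize(T["frame"][180:320,300:500],None,fx=2.5,fy=2.5);b=cv2.resize(S["frame"][130:290,280:420],None,fx=2.1875,fy=2.1875)
cv2.imwrite("pics/a6.png",np.hstack([a[:350],b[:350]]))
E
```

```text
6.5833 [ 0.5158 -0.1118  0.0746] [-4.2807 -2.3539  4.6478] 0.010714035194319923 38.9397132396698 [ 0.4693 -0.1413  0.0995] [[-0.4396  0.4982  0.7473]
 [ 0.8585 -0.0115  0.5127]
 [ 0.264   0.867  -0.4227]]
```

apply_moves(series=[0,0,0,0,0,0,1,0,0,0,0.01,0.2,-0.014,1,0,0,0,0.01,0.2,-0.014,1,0,0,0,0.01,0.2,-0.014,1,0,0,0,0.01,0.2,-0.014,1,0,0,0,0.01,0.2,-0.014,1,0,0,0,0,0,0,1], grip_force=60)

```text
clock: 7.27
tcp_pos: [0.5322, -0.1121, 0.1097]
orientation: [2.03, -0.267, 2.043]
force: [-6.9, -4.6, -0.5]
opening: 0.0102
gripper_force: 58.8
```

```bash
cat > lift.py <<'E'
from scan import *
import sys
np.set_printoptions(precision=4,suppress=True)
p,R,s=now(); d=p-np.array([.5158,-.1118,.0746])
n=np.cross([0,1,0],u)
print("t",s["clock"],"lift",d@u,"res",d-u*(d@u),"F.u",s["force"]@u,"F",s["force"],"op",s["opening"],"g",s["gripper_force"],"u_tool",R.T@u)
E
python3 lift.py; python3 - <<'E'
from h import *
import cv2
S=eyes.read_camera("scene");T=eyes.read_camera("top")
a=cv2.resize(T["frame"][180:320,300:500],None,fx=2.5,fy=2.5);b=cv2.resize(S["frame"][130:290,280:420],None,fx=2.1875,fy=2.1875)
cv2.imwrite("pics/a7.png",np.hstack([a[:350],b[:350]]))
E
```

```text
t 7.2667 lift 0.03873961786562562 res [-0.  0.  0.] F.u -3.346080956885442 F [-6.858  -4.6386 -0.5403] op 0.010171193675737534 g 58.813610672950745 u_tool [ 0.0459  0.996  -0.0769]
```

View pics/a7.png

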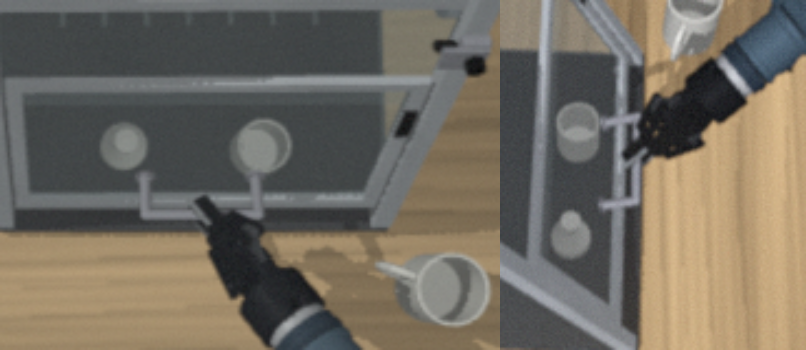

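apply_moves(series=[0,0,0,0.012,0.25,-0.019,1,0,0,0,0.017,0.374,-0.028,1,0,0,0,0.017,0.374,-0.028,1,0,0,0,0.017,0.374,-0.028,1,0,0,0,0.017,0.374,-0.028,1,0,0,0,0.017,0.374,-0.028,1,0,0,0,0.012,0.25,-0.019,1,0,0,0,0,0,0,1])

```text
clock: 8.03
tcp_pos: [0.5728, -0.1129, 0.1969]
orientation: [2.028, -0.266, 2.044]
force: [-6.4, -4.7, -1.9]
opening: 0.0102
gripper_force: 59.1
```

```bash
python3 lift.py
```

```text
t 8.0333 lift 0.1349718893558119 res [-0.      0.0001  0.    ] F.u -4.3814621364068715 F [-6.4329 -4.695  -1.8815] op 0.010163463552783384 g 59.067333340644836 u_tool [ 0.0447  0.9962 -0.0751]
```

apply_moves(series=[0,0,0,0.003,0.0623,-0.0047,1,0,0,0,0.003,0.0623,-0.0047,1,0,0,0,0,0,0,1])

```text
clock: 8.28
tcp_pos: [0.5739, -0.1129, 0.1993]
orientation: [2.03, -0.268, 2.042]
force: [-5.2, -4.0, -1.7]
opening: 0.01
gripper_force: 59.0
```

apply_moves(series=[0,0,0,0.003,0.0623,-0.0047,1,0,0,0,0.003,0.0623,-0.0047,1,0,0,0,0,0,0,1])

```text
clock: 8.53
tcp_pos: [0.5759, -0.1129, 0.2036]
orientation: [2.03, -0.269, 2.042]
force: [-5.7, -4.1, -2.7]
opening: 0.0103
gripper_force: 58.9
```

apply_moves(series=[0,0,0,0.003,0.0623,-0.0047,1,0,0,0,0.003,0.0623,-0.0047,1,0,0,0,0,0,0,1])

```text
clock: 8.78
tcp_pos: [0.578, -0.1129, 0.2081]
orientation: [2.03, -0.269, 2.042]
force: [-5.4, -2.9, -2.7]
opening: 0.0103
gripper_force: 58.9
```

```bash
python3 lift.py
```

```text
t 8.7833 lift 0.1472882854600939 res [-0.      0.0002  0.    ] F.u -4.688699334892958 F [-5.4296 -2.9341 -2.671 ] op 0.010340960937608454 g 58.9217734336853 u_tool [ 0.0485  0.9958 -0.0769]
```

Lift = (z−0.0746)/0.9063. Continue in 5 mm steps.

apply_moves(series=[0,0,0,0.003,0.0623,-0.0047,1,0,0,0,0.003,0.0623,-0.0047,1,0,0,0,0,0,0,1])

```text
clock: 9.03
tcp_pos: [0.5801, -0.113, 0.2126]
orientation: [2.03, -0.269, 2.042]
force: [-5.7, -3.7, -1.4]
opening: 0.0101
gripper_force: 58.9
```

apply_moves(series=[0,0,0,0.003,0.0623,-0.0047,1,0,0,0,0.003,0.0623,-0.0047,1,0,0,0,0,0,0,1])

```text
clock: 9.28
tcp_pos: [0.5822, -0.113, 0.2171]
orientation: [2.03, -0.269, 2.042]
force: [-5.5, -3.8, -2.6]
opening: 0.01
gripper_force: 58.9
```

apply_moves(series=[0,0,0,0.003,0.0623,-0.0047,1,0,0,0,0.003,0.0623,-0.0047,1,0,0,0,0,0,0,1])

```text
clock: 9.53
tcp_pos: [0.5832, -0.1131, 0.2191]
orientation: [2.035, -0.271, 2.039]
force: [-7.3, -6.1, -7.6]
opening: 0.0104
gripper_force: 59.0
```

apply_moves(series=[0,0,0,0.003,0.0623,-0.0047,1,0,0,0,0.003,0.0623,-0.0047,1,0,0,0,0,0,0,1])

```text
clock: 9.78
tcp_pos: [0.5843, -0.1131, 0.2215]
orientation: [2.04, -0.273, 2.037]
force: [-9.4, -6.8, -12.3]
opening: 0.0104
gripper_force: 59.0
```

apply_moves(series=[0,0,0,0.003,0.0623,-0.0047,1,0,0,0,0.003,0.0623,-0.0047,1,0,0,0,0,0,0,1])

```text
clock: 10.03
tcp_pos: [0.5863, -0.1132, 0.2258]
orientation: [2.04, -0.274, 2.037]
force: [-7.9, -6.7, -11.2]
opening: 0.0107
gripper_force: 59.0
```

```bash
python3 lift.py
```

```text
t 10.0333 lift 0.1668260985007085 res [ 0.      0.0001 -0.    ] F.u -13.388862513531203 F [ -7.8739  -6.7224 -11.1682] op 0.010696555822813852 g 59.030744433403015 u_tool [ 0.0545  0.9948 -0.0853]
```

apply_moves(series=[0,0,0,0.003,0.0623,-0.005,1,0,0,0,0.003,0.0623,-0.005,1,0,0,0,0,0,0,1])

```text
clock: 10.28
tcp_pos: [0.589, -0.1132, 0.2317]
orientation: [2.037, -0.272, 2.038]
force: [-6.9, -4.8, -9.5]
opening: 0.0102
gripper_force: 59.0
```

apply_moves(series=[0,0,0,0.003,0.0623,-0.005,1,0,0,0,0.003,0.0623,-0.005,1,0,0,0,0,0,0,1])

```text
clock: 10.53
tcp_pos: [0.5912, -0.1132, 0.2363]
orientation: [2.037, -0.272, 2.038]
force: [-5.8, -6.4, -9.5]
opening: 0.0098
gripper_force: 59.0
```

apply_moves(series=[0,0,0,0.003,0.0623,-0.005,1,0,0,0,0.003,0.0623,-0.005,1,0,0,0,0,0,0,1])

```text
clock: 10.78
tcp_pos: [0.5932, -0.1133, 0.2407]
orientation: [2.037, -0.273, 2.038]
force: [-6.6, -5.7, -9.6]
opening: 0.0098
gripper_force: 58.9
```

```bash
python3 lift.py
```

```text
t 10.7833 lift 0.18321942946403016 res [0.     0.0001 0.    ] F.u -11.454302565977846 F [-6.6105 -5.7459 -9.613 ] op 0.009848030229116574 g 58.92690360546112 u_tool [ 0.0532  0.9951 -0.0829]
```

apply_moves(series=[0,0,0,-0.002,-0.05,0.004,1,0,0,0,-0.002,-0.05,0.004,1,0,0,0,0,0,0,1,0,0,0,0,0,0,1])

```text
clock: 11.12
tcp_pos: [0.5932, -0.1132, 0.2407]
orientation: [2.03, -0.269, 2.042]
force: [-2.6, -5.4, -4.9]
opening: 0.01
gripper_force: 59.0
```

```bash
python3 lift.py
```

```text
t 11.1167 lift 0.1832899484116664 res [-0.      0.0002  0.    ] F.u -5.504185430705822 F [-2.5885 -5.4008 -4.9194] op 0.01004075760744106 g 59.00466799736023 u_tool [ 0.0486  0.9959 -0.0767]
```

apply_moves(series=[0,0,0,-0.002,-0.05,0.004,1,0,0,0,-0.002,-0.05,0.004,1,0,0,0,0,0,0,1,0,0,0,0,0,0,1])

```text
clock: 11.45
tcp_pos: [0.593, -0.1132, 0.2403]
orientation: [2.024, -0.266, 2.045]
force: [1.1, -2.7, 1.1]
opening: 0.0102
gripper_force: 58.9
```

```bash
python3 lift.py
```

```text
t 11.45 lift 0.18277892880274435 res [-0.0001  0.0002  0.    ] F.u 1.5185050574130738 F [ 1.138  -2.6913  1.1186] op 0.01022321659804402 g 58.91527533531189 u_tool [ 0.0444  0.9964 -0.0719]
```

apply_moves(series=[0,0,0,0,0,0,-1,0,0,0,0,0,0,-1,0,0,0,0,0,0,-1,0,0,0,0,0,0,-1,0,0,0,0,0,0,-1,0,0,0,0,0,0,-1,0,0,0,0,0,0,-1])

```text
clock: 12.03
tcp_pos: [0.5923, -0.1127, 0.2393]
orientation: [2.026, -0.268, 2.044]
force: [-0.7, 0.8, -0.4]
opening: 0.0855
gripper_force: 0.0
```

apply_moves(series=[0,0,0,0,0,-0.25,-1,0,0,0,0,0,-0.5,-1,0,0,0,0,0,-0.6,-1,0,0,0,0,0,-0.6,-1,0,0,0,0,0,-0.6,-1,0,0,0,0,0,-0.6,-1,0,0,0,0,0,0,-1])

```text
clock: 12.62
tcp_pos: [0.4974, -0.1804, 0.2943]
orientation: [2.025, -0.269, 2.04]
force: [-0.1, -0.8, -0.2]
opening: 0.0855
gripper_force: 0.0
```

```bash
python3 - <<'E'
from scan import *
import cv2
np.set_printoptions(precision=4,suppress=True)
p,R,s=now();print(s["clock"],p,s["joints"],s["force"],s["opening"])
T=eyes.read_camera("top");S=eyes.read_camera("scene")
for n,P in(("T",T),("S",S)):
  for t in["cup","vase_center","sash"]:
    print(n,t,[([round(float(v),1) for v in b["extent"]],round(b["conf"],2)) for b in finder.boxes_of(P,t)[:2]])
a=cv2.resize(T["frame"][170:320,300:500],None,fx=2.4,fy=2.4);b=cv2.resize(S["frame"][130:290,260:400],None,fx=2.25,fy=2.25)
cv2.imwrite("pics/a8.png",np.hstack([a,b]))
E
```

```text
12.6167 [ 0.4974 -0.1804  0.2943] [-1.1388  0.2425 -0.3963  1.2732  1.1049 -0.0808] [-0.1446 -0.8417 -0.2212] 0.08550505858284703
T cup [([391.8, 239.4, 417.0, 249.4], 0.51)]
T vase_center [([340.7, 236.3, 360.7, 246.8], 0.54)]
T sash [([296.9, 171.1, 489.3, 244.4], 0.81), ([135.2, 249.1, 245.9, 317.8], 0.63)]
S cup [([318.8, 177.7, 321.6, 195.8], 0.61), ([312.9, 346.7, 390.0, 472.0], 0.48)]
S vase_center [([312.9, 235.7, 320.5, 242.3], 0.53)]
S sash [([262.2, 76.1, 323.6, 263.3], 0.69)]
```

View pics/a8.png

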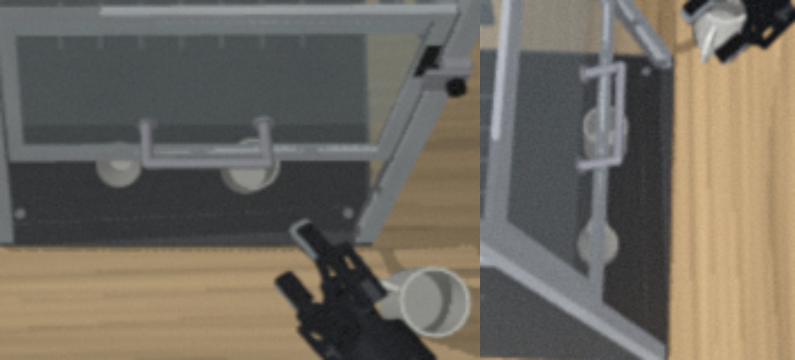

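```bash
cat > cup.py <<'E'
from scan import *
OFF=.0627
def Rc(pitch,yaw,sg): # tool y horizontal; sg=+1 -> tool x up-ish
    z=np.array([np.cos(pitch)*np.cos(yaw),np.cos(pitch)*np.sin(yaw),-np.sin(pitch)])
    y=sg*np.array([np.sin(yaw),-np.cos(yaw),0]); return np.array([np.cross(y,z),y,z]).T
E
python3 - <<'E'
from cup import *
S=eyes.read_camera("scene");T=eyes.read_camera("top")
def bb(P,x,y):
    t=np.linspace(0,6.283,60);pts=np.array([proj(P,np.array([x+.03*np.cos(a),y+.03*np.sin(a),z])) for a in t for z in(.015,.085)])
    return np.r_[pts.min(0),pts.max(0)]
bt=np.array([392,227,417,249.9]);bs=np.array([306.5,175.7,325.7,204])
f=lambda v:np.r_[bb(T,*v)-bt,bb(S,*v)-bs]
r=least_squares(f,[.564,-.217],diff_step=1e-3);c=r.x;print("cup",c.round(4),r.fun)
p,R,s=now()
for sg in(1,-1):
 for pi in(30,40,50):
  for hd in(-20,0,20,40):
    o=[]
    for g,off,dh in(([c[0],c[1],.057],0,0),([c[0],c[1],.057],-.12,0),([c[0]-.15,c[1],.11],0,0),([.40,0,.15],0,15),([.435,.333,.10],0,30)):
        R1=Rc(np.radians(pi),np.radians(hd+dh)-.02,sg)
        q,k=ik(np.array(g)+R1[:,2]*(OFF+off),R1,s["joints"],n=5); o.append(f"{k:.4f}")
        if off==0 and dh==0 and g[2]<.1: qg=q
    print(sg,pi,hd,o,qg)
E
```

```text
cup [ 0.56 -0.22] [-0.29  0.57 -0.38  1.   -1.14 -0.2  -0.44 -0.7 ]
1 30 -20 ['0.2315', '0.5238', '0.6072', '0.7685', '0.1183'] [-0.53  0.39 -1.02 -0.69  0.13  3.04]
1 30 0 ['0.0773', '0.1510', '0.1668', '0.4475', '0.3619'] [-0.79  0.47 -1.02 -0.68  0.68  2.61]
1 30 20 ['0.0000', '0.0000', '0.0000', '0.0510', '0.2828'] [-0.88  0.52 -0.93 -0.43  0.94  2.22]
1 30 40 ['0.0000', '0.0000', '0.0000', '0.0000', '0.0303'] [-0.91  0.65 -0.49  0.46  1.05  1.53]
1 40 -20 ['0.0462', '0.1399', '0.2756', '0.3727', '0.0213'] [-0.52  0.35 -1.02 -0.58  0.11  3.03]
1 40 0 ['0.0048', '0.0232', '0.0702', '0.2358', '0.1113'] [-0.72  0.39 -1.02 -0.55  0.52  2.63]
1 40 20 ['0.0000', '0.0000', '0.0000', '0.0231', '0.0806'] [-0.82  0.44 -0.83 -0.15  0.77  2.18]
1 40 40 ['0.0000', '0.0000', '0.0000', '0.0000', '0.0002'] [-0.86  0.57 -0.49  0.47  0.87  1.63]
1 50 -20 ['0.0000', '0.0005', '0.0691', '0.1189', '0.0000'] [-0.52  0.31 -0.98 -0.42  0.1   3.03]
1 50 0 ['0.0000', '0.0000', '0.0068', '0.0698', '0.0040'] [-0.66  0.33 -0.91 -0.26  0.39  2.62]
1 50 20 ['0.0000', '0.0000', '0.0000', '0.0007', '0.0008'] [-0
[... 607 characters left out ...]
58  0.11 -0.11]
-1 40 0 ['0.0048', '0.0232', '0.0702', '0.2358', '0.1113'] [-0.72  0.39 -1.02 -0.55  0.52 -0.51]
-1 40 20 ['0.0000', '0.0000', '0.0000', '0.0231', '0.0806'] [-0.82  0.44 -0.83 -0.15  0.77 -0.96]
-1 40 40 ['0.0000', '0.0000', '0.0000', '0.0000', '0.0002'] [-0.86  0.57 -0.49  0.47  0.87 -1.51]
-1 50 -20 ['0.0000', '0.0005', '0.0691', '0.1189', '0.0000'] [-0.52  0.31 -0.98 -0.42  0.1  -0.12]
-1 50 0 ['0.0000', '0.0000', '0.0068', '0.0698', '0.0040'] [-0.66  0.33 -0.91 -0.26  0.39 -0.52]
-1 50 20 ['0.0000', '0.0000', '0.0000', '0.0007', '0.0008'] [-0.75  0.39 -0.73  0.07  0.6  -0.96]
-1 50 40 ['0.0000', '0.0000', '0.0000', '0.0000', '0.0000'] [-0.79  0.52 -0.46  0.51  0.69 -1.44]
```

```bash
python3 - <<'E'
from cup import *
c=np.array([.562,-.2185,.058])
p,R,s=now(); pi=np.radians(45)
for sg in(1,-1):
  q0=s["joints"]
  for name,g,off,hd in(("pre",c,-.13,40),("gr",c,0,40),("up",c+[-.05,0,.05],0,40),("out",c+[-.16,0,.08],0,40),("m1",[.40,-.05,.15],0,40),("m2",[.42,.15,.15],0,50),("pl",[.435,.333,.12],0,60),("pl",[.435,.333,.061],0,60),("bk",[.435,.333,.061],-.1,60)):
    R1=Rc(pi,np.radians(hd),sg); q0,k=ik(np.array(g)+R1[:,2]*(OFF+off),R1,q0,n=3); print(sg,name,f"{k:.4f}",q0)
sg=-1;R1=Rc(pi,np.radians(40),sg)
print(p,R,R1)
a=plan(p,R,c+R1[:,2]*(OFF-.13),R1)
plan(*a,c+R1[:,2]*OFF,R1,n=6)
E
```

```text
1 pre 0.0000 [-1.    0.45 -0.32  0.92  0.78  1.39]
1 gr 0.0000 [-0.83  0.55 -0.46  0.52  0.78  1.63]
1 up 0.0000 [-0.9   0.43 -0.49  0.68  0.78  1.53]
1 out 0.0000 [-1.11  0.32 -0.58  0.9   0.76  1.25]
1 m1 0.0000 [-0.85  0.02 -0.92  0.61  0.79  1.61]
1 m2 0.0054 [-0.24 -0.08 -1.02  0.26  0.69  2.15]
1 pl 0.0001 [ 0.27  0.11 -1.02 -0.18  0.52  2.53]
1 pl 0.0117 [ 0.26  0.27 -1.02 -0.28  0.53  2.5 ]
1 bk 0.0115 [ 0.1  -0.   -1.02  0.08  0.61  2.34]
-1 pre 0.0000 [-1.    0.45 -0.32  0.92  0.78 -1.75]
-1 gr 0.0000 [-0.83  0.55 -0.46  0.52  0.78 -1.51]
-1 up 0.0000 [-0.9   0.43 -0.49  0.68  0.78 -1.61]
-1 out 0.0000 [-1.11  0.32 -0.58  0.9   0.76 -1.89]
-1 m1 0.0000 [-0.85  0.02 -0.92  0.61  0.79 -1.53]
-1 m2 0.0054 [-0.24 -0.08 -1.02  0.26  0.69 -0.99]
-1 pl 0.0001 [ 0.27  0.11 -1.02 -0.18  0.52 -0.61]
-1 pl 0.0117 [ 0.26  0.27 -1.02 -0.28  0.53 -0.64]
-1 bk 0.0115 [ 0.1  -0.   -1.02  0.08  0.61 -0.8 ]
[ 0.5  -0.18  0.29] [[-0.44  0.5   0.75]
 [ 0.86 -0.01  0.51]
 [ 0.26  0.87 -0.42]] [[-0.54 -0.64  0.54]
 [-0.45  0.77  0.45]
 [-0.71 -0.   -0.71]]
n 17 end [ 0.53 -0.25  0.11]
0.13, 0.15
[... 259 characters left out ...]
.93, -0.02, -0.28, 0.1, -1, 0.13, 0.15, -0.93, 0.0, -0.27, 0.11, -1
0.13, 0.15, -0.93, 0.04, -0.28, 0.12, -1, 0.13, 0.15, -0.93, 0.07, -0.26, 0.11, -1, 0.13, 0.15, -0.93, 0.09, -0.26, 0.13, -1, 0.13, 0.15, -0.93, 0.12, -0.24, 0.13, -1, 0.13, 0.15, -0.93, 0.14, -0.22, 0.13, -1, 0.13, 0.15, -0.93, 0.16, -0.21, 0.14, -1, 0.13, 0.15, -0.93, 0.18, -0.18, 0.15, -1, 0.13, 0.15, -0.93, 0.2, -0.16, 0.16, -1
0.13, 0.15, -0.93, 0.21, -0.13, 0.16, -1
n 6 end [ 0.6  -0.19  0.01]
-0.0, 0.01, -0.0, 0.01, 0.0, 0.54, -1, -0.0, 0.01, -0.0, 0.0, 0.0, 0.54, -1, -0.0, 0.01, -0.0, 0.01, 0.0, 0.54, -1, -0.0, 0.01, -0.0, 0.0, 0.0, 0.54, -1, -0.0, 0.01, -0.0, 0.0, 0.0, 0.54, -1, -0.0, 0.01, -0.0, 0.01, 0.0, 0.55, -1
```

```bash
python3 - <<'E'
from cup import *
c=np.array([.562,-.2185,.058])
p,R,s=now(); pi=np.radians(50)
sg=-1;q0=s["joints"]
for name,g,off,hd in(("pre",c,-.13,40),("gr",c,0,40),("up",c+[-.05,0,.05],0,40),("out",c+[-.16,0,.08],0,45),("m1",[.40,-.05,.15],0,60),("m2",[.42,.15,.15],0,70),("pl",[.435,.333,.12],0,80),("pl",[.435,.333,.061],0,80),("bk",[.435,.333,.061],-.1,80)):
    R1=Rc(pi,np.radians(hd),sg); q0,k=ik(np.array(g)+R1[:,2]*(OFF+off),R1,q0,n=3); print(sg,name,f"{k:.4f}",q0)
R1=Rc(pi,np.radians(40),sg)
a=plan(p,R,c+R1[:,2]*(OFF-.13),R1)
E
```

```text
-1 pre 0.0000 [-0.95  0.41 -0.31  0.91  0.7  -1.67]
-1 gr 0.0000 [-0.79  0.52 -0.45  0.54  0.7  -1.47]
-1 up 0.0000 [-0.87  0.41 -0.48  0.68  0.7  -1.56]
-1 out 0.0000 [-1.05  0.32 -0.52  0.94  0.67 -1.92]
-1 m1 0.0000 [-0.77  0.18 -0.68  0.91  0.67 -1.89]
-1 m2 0.0000 [-0.24  0.08 -0.8   0.61  0.69 -1.43]
-1 pl 0.0000 [ 0.21  0.21 -0.75  0.3   0.64 -1.08]
-1 pl 0.0000 [ 0.21  0.32 -0.82  0.12  0.64 -1.08]
-1 bk 0.0000 [ 0.06  0.15 -0.76  0.47  0.67 -1.27]
n 18 end [ 0.53 -0.25  0.11]
0.16, 0.17, -0.88, -0.17, -0.2, 0.09, -1, 0.16, 0.17, -0.88, -0.15, -0.21, 0.09, -1, 0.16, 0.17, -0.88, -0.13, -0.23, 0.09, -1, 0.16, 0.17, -0.88, -0.1, -0.23, 0.09, -1, 0.16, 0.17, -0.88, -0.08, -0.25, 0.1, -1, 0.16, 0.17, -0.88, -0.06, -0.25, 0.1, -1, 0.16, 0.17, -0.88, -0.03, -0.25, 0.1, -1, 0.16, 0.17, -0.88, -0.01, -0.25, 0.11, -1
0.16, 0.17, -0.88, 0.02, -0.25, 0.12, -1, 0.16, 0.17, -0.88, 0.04, -0.25, 0.11, -1, 0.16, 0.17, -0.88, 0.06, -0.24, 0.13, -1, 0.16, 0.17, -0.88, 0.08, -0.23, 0.13, -1, 0.16, 0.17, -0.88, 0.11, -0.21, 0.13, -1, 0.16, 0.17, -0.88, 0.12, -0.2, 0.15, -1, 0.16, 0.17, -0.88, 0.15, -0.18, 0.15, -1, 0.16, 0.17, -0.88, 0.15, -0.17, 0.15, -1
0.16, 0.17, -0.88, 0.17, -0.14, 0.16, -1, 0.16, 0.17, -0.88, 0.18, -0.12, 0.17, -1
```

apply_moves(series=[0.16,0.17,-0.88,-0.17,-0.2,0.09,-1,0.16,0.17,-0.88,-0.15,-0.21,0.09,-1,0.16,0.17,-0.88,-0.13,-0.23,0.09,-1,0.16,0.17,-0.88,-0.1,-0.23,0.09,-1,0.16,0.17,-0.88,-0.08,-0.25,0.1,-1,0.16,0.17,-0.88,-0.06,-0.25,0.1,-1,0.16,0.17,-0.88,-0.03,-0.25,0.1,-1,0.16,0.17,-0.88,-0.01,-0.25,0.11,-1])

```text
clock: 13.78
tcp_pos: [0.512, -0.2084, 0.2108]
orientation: [2.227, 0.385, 2.623]
force: [-0.3, -0.2, -0.3]
opening: 0.0851
gripper_force: 0.0
```

apply_moves(series=[0.16,0.17,-0.88,0.02,-0.25,0.12,-1,0.16,0.17,-0.88,0.04,-0.25,0.11,-1,0.16,0.17,-0.88,0.06,-0.24,0.13,-1,0.16,0.17,-0.88,0.08,-0.23,0.13,-1,0.16,0.17,-0.88,0.11,-0.21,0.13,-1,0.16,0.17,-0.88,0.12,-0.2,0.15,-1,0.16,0.17,-0.88,0.15,-0.18,0.15,-1,0.16,0.17,-0.88,0.15,-0.17,0.15,-1])

```text
clock: 14.45
tcp_pos: [0.5257, -0.2394, 0.1295]
orientation: [2.929, 0.728, -2.71]
force: [0.3, 1.4, 0.4]
opening: 0.0857
gripper_force: 0.0
```

apply_moves(series=[0.16,0.17,-0.88,0.17,-0.14,0.16,-1,0.16,0.17,-0.88,0.18,-0.12,0.17,-1,0,0,0,0,0,0,-1,0,0,0,0,0,0,-1])

```text
clock: 14.78
tcp_pos: [0.5285, -0.2459, 0.1098]
orientation: [-3.136, 0.71, -2.436]
force: [-0.2, 0.1, 0.7]
opening: 0.0856
gripper_force: 0.0
```

```bash
python3 - <<'E'
from cup import *
import cv2
np.set_printoptions(precision=4,suppress=True)
c=np.array([.562,-.2185,.058])
p,R,s=now(); R1=Rc(np.radians(50),np.radians(40),-1)
print(s["clock"],p,R.T@(c+R1[:,2]*OFF-p)/.04,Ro.from_matrix(R.T@R1).as_rotvec()/.12,s["force"])
T=eyes.read_camera("top");S=eyes.read_camera("scene")
for P in(T,S):
  print([proj(P,p+R@[0,g,-.057]) for g in(.043,-.043)])
a=cv2.resize(T["frame"][170:320,300:500],None,fx=2.4,fy=2.4);b=cv2.resize(S["frame"][130:290,260:400],None,fx=2.25,fy=2.25)
cv2.imwrite("pics/a9.png",np.hstack([a,b]))
E
```

```text
14.7833 [ 0.5285 -0.2459  0.1098] [ 0.0418 -0.012   3.2539] [-0.0054  0.098   0.0445] [-0.194   0.1483  0.725 ]
[array([418.593 , 270.2137]), array([442.7797, 248.6124])]
[array([347.419 , 168.3097]), array([328.488 , 148.0368])]
```

View pics/a9.png

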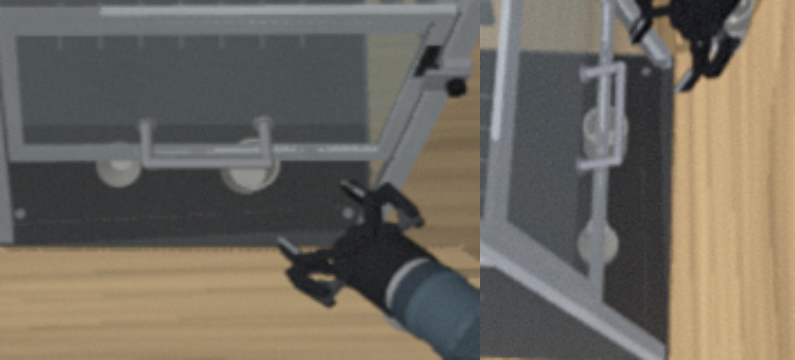

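apply_moves(series=[0,0.1,0.04,0.04,0,0.5,-1,0,0,0,0,0,0.6,-1,0,0,0,0,0,0.6,-1,0,0,0,0,0,0.5,-1,0,0,0,0,0,0,-1])

```text
clock: 15.3
tcp_pos: [0.5706, -0.2086, 0.0389]
orientation: [3.139, 0.697, -2.443]
force: [0.2, 0.1, 0.2]
opening: 0.0853
gripper_force: 0.0
```

```bash
python3 - <<'E'
from cup import *
import cv2
np.set_printoptions(precision=4,suppress=True)
c=np.array([.562,-.2185,.058])
p,R,s=now(); R1=Rc(np.radians(50),np.radians(40),-1)
print(s["clock"],p,R.T@(c+R1[:,2]*OFF-p)/.04,Ro.from_matrix(R.T@R1).as_rotvec()/.12,s["force"])
E
```

```text
15.3 [ 0.5706 -0.2086  0.0389] [-0.0592 -0.0534  0.9941] [ 0.0221 -0.0079  0.0052] [0.1907 0.1133 0.2076]
```

apply_moves(series=[0,0,0,-0.02,-0.02,0.33,-1,0,0,0,-0.02,-0.02,0.33,-1,0,0,0,-0.02,-0.01,0.33,-1,0,0,0,0,0,0,-1])

```text
clock: 15.63
tcp_pos: [0.5934, -0.1949, 0.0121]
orientation: [-3.139, 0.697, -2.441]
force: [0.7, 0.4, 0.2]
opening: 0.0855
gripper_force: 0.0
```

apply_moves(series=[0,0,0,0,0,0,1,0,0,0,0,0,0,1,0,0,0,0,0,0,1,0,0,0,0,0,0,1,0,0,0,0,0,0,1,0,0,0,0,0,0,1], grip_force=35)

```text
clock: 16.13
tcp_pos: [0.5938, -0.1965, 0.0141]
orientation: [-3.135, 0.698, -2.44]
force: [-3.9, -1.2, 6.8]
opening: 0.0602
gripper_force: 38.1
```

```bash
python3 - <<'E'
from cup import *
np.set_printoptions(precision=4,suppress=True)
p,R,s=now();g=p-R[:,2]*OFF
print(s["clock"],"grasp",g,s["opening"],s["gripper_force"],s["force"])
# lift: slight up, then up+back, then out, turning heading
W=[((0,0,.012),40,2),((-.06,-.01,.045),40,3),((-.16,0,.08),45,4)]
a=(p,R)
for d,h,n in W:
    R1=Rc(np.radians(50),np.radians(h),-1) if h!=40 else R
    a=plan(*a,g+np.array(d)+R1[:,2]*OFF,R1,n=n,g=1)
E
```

```text
16.1333 grasp [ 0.5627 -0.2222  0.0621] 0.06021471833630058 38.099434711039066 [-3.8721 -1.2202  6.7545]
n 2 end [ 0.5937 -0.1965  0.026 ]
0.0, 0.0, 0.0, -0.1, -0.0, -0.11, 1, 0.0, 0.0, 0.0, -0.09, -0.0, -0.12, 1
n 3 end [ 0.5336 -0.2065  0.0591]
0.0, 0.0, 0.0, 0.16, 0.26, -0.49, 1, 0.0, 0.0, 0.0, 0.15, 0.25, -0.49, 1, 0.0, 0.0, 0.0, 0.16, 0.26, -0.5, 1
n 4 end [ 0.4314 -0.1938  0.0941]
-0.13, -0.0, -0.13, 0.19, 0.47, -0.45, 1, -0.13, -0.0, -0.13, 0.19, 0.48, -0.44, 1, -0.13, -0.0, -0.13, 0.18, 0.49, -0.44, 1, -0.13, -0.0, -0.13, 0.17, 0.5, -0.43, 1
```

apply_moves(series=[0,0,0,-0.1,0,-0.11,1,0,0,0,-0.09,0,-0.12,1,0,0,0,0.08,0.13,-0.25,1,0,0,0,0.16,0.26,-0.49,1,0,0,0,0.16,0.26,-0.5,1,0,0,0,0.08,0.13,-0.25,1,0,0,0,0,0,0,1])

```text
clock: 16.72
tcp_pos: [0.5314, -0.2069, 0.059]
orientation: [-3.136, 0.697, -2.442]
force: [-0.1, 0.2, -2.6]
opening: 0.0594
gripper_force: 38.6
```

apply_moves(series=[-0.13,0,-0.13,0.19,0.47,-0.45,1,-0.13,0,-0.13,0.19,0.48,-0.44,1,-0.13,0,-0.13,0.18,0.49,-0.44,1,-0.13,0,-0.13,0.17,0.5,-0.43,1,0,0,0,0,0,0,1])

```text
clock: 17.13
tcp_pos: [0.4284, -0.193, 0.0936]
orientation: [3.133, 0.697, -2.362]
force: [0.5, 0.7, -2.1]
opening: 0.0596
gripper_force: 39.4
```

```bash
python3 - <<'E'
from cup import *
np.set_printoptions(precision=4,suppress=True)
p,R,s=now();g=p-R[:,2]*OFF
print(s["clock"],"grasp",g,s["opening"],s["gripper_force"],s["force"],s["joints"],R)
a=(p,R)
q=s["joints"]
for gp,h,n in[((.40,-.05,.15),60,8),((.42,.15,.15),70,8),((.435,.333,.11),80,8)]:
    R1=Rc(np.radians(50),np.radians(h),-1)
    a=plan(*a,np.array(gp)+R1[:,2]*OFF,R1,n=n,g=1)
    q,k=ik(*a,q,n=0);print(k,q)
E
```

```text
17.1333 grasp [ 0.4001 -0.2217  0.1417] 0.059598314421008575 39.36659462749958 [ 0.4782  0.7405 -2.1048] [-1.0596  0.326  -0.5059  0.9672  0.6641 -1.9216] [[-0.5453 -0.707   0.4503]
 [-0.5394  0.7072  0.4571]
 [-0.6416  0.0063 -0.767 ]]
n 8 end [ 0.4203 -0.0151  0.1019]
-0.17, -0.0, -0.21, -0.3, 0.41, 0.22, 1, -0.17, -0.0, -0.21, -0.32, 0.4, 0.23, 1, -0.17, -0.0, -0.21, -0.32, 0.39, 0.24, 1, -0.17, -0.0, -0.21, -0.33, 0.37, 0.25, 1, -0.17, -0.0, -0.21, -0.34, 0.36, 0.25, 1, -0.17, -0.0, -0.21, -0.35, 0.35, 0.26, 1, -0.17, -0.0, -0.21, -0.36, 0.33, 0.27, 1, -0.17, -0.0, -0.21, -0.37, 0.31, 0.28, 1
4.721224950332507e-22 [-0.7692  0.181  -0.6809  0.9098  0.6729 -1.8835]
n 8 end [0.4336 0.188  0.102 ]
-0.12, -0.0, -0.14, -0.44, 0.28, 0.37, 1, -0.12, -0.0, -0.14, -0.44, 0.27, 0.37, 1, -0.12, -0.0, -0.14, -0.44, 0.26, 0.37, 1, -0.12, -0.0, -0.14, -0.45, 0.24, 0.38, 1, -0.12, -0.0, -0.14, -0.46, 0.23, 0.38, 1, -0.12, -0.0, -0.14, -0.45, 0.22, 0.38, 1, -0.12, -0.0, -0.14, -0.46, 0.2, 0.39, 1, -0.12, -0.0, -0.14, -0.47, 0.2, 0.39, 1
1.0727984715176588e-21 [-0.2443  0.0795 -0.7964  0.611   0.694  -1.434 ]
n 8 end [0.4419 0.3728 0.062 ]
-0.11, 0.0, -0.14, -0.34, 0.17, 0.45, 1, -0.11, 0.0, -0.14, -0.35, 0.16, 0.45, 1, -0.11, 0.0, -0.14, -0.34, 0.15, 0.46, 1, -0.11, 0.0, -0.14, -0.35, 0.14, 0.46, 1, -0.11, 0.0, -0.14, -0.35, 0.12, 0.45, 1, -0.11, 0.0, -0.14, -0.36, 0.12, 0.47, 1, -0.11, 0.0, -0.14, -0.35, 0.1, 0.46, 1, -0.11, 0.0, -0.14, -0.36, 0.09, 0.46, 1
2.3861166053261855e-18 [ 0.2122  0.2286 -0.7691  0.2622  0.6361 -1.0777]
```

apply_moves(series=[-0.17,0,-0.21,-0.3,0.41,0.22,1,-0.17,0,-0.21,-0.32,0.4,0.23,1,-0.17,0,-0.21,-0.32,0.39,0.24,1,-0.17,0,-0.21,-0.33,0.37,0.25,1,-0.17,0,-0.21,-0.34,0.36,0.25,1,-0.17,0,-0.21,-0.35,0.35,0.26,1,-0.17,0,-0.21,-0.36,0.33,0.27,1,-0.17,0,-0.21,-0.37,0.31,0.28,1])

```text
clock: 17.8
tcp_pos: [0.4228, -0.0144, 0.1009]
orientation: [-3.139, 0.697, -2.092]
force: [-0.1, 0.3, -2.2]
opening: 0.0598
gripper_force: 39.4
```

apply_moves(series=[-0.12,0,-0.14,-0.44,0.28,0.37,1,-0.12,0,-0.14,-0.44,0.27,0.37,1,-0.12,0,-0.14,-0.44,0.26,0.37,1,-0.12,0,-0.14,-0.45,0.24,0.38,1,-0.12,0,-0.14,-0.46,0.23,0.38,1,-0.12,0,-0.14,-0.45,0.22,0.38,1,-0.12,0,-0.14,-0.46,0.2,0.39,1,-0.12,0,-0.14,-0.47,0.2,0.39,1])

```text
clock: 18.47
tcp_pos: [0.4357, 0.1895, 0.101]
orientation: [3.141, 0.698, -1.917]
force: [0.1, -0.4, -1.7]
opening: 0.0597
gripper_force: 39.4
```

apply_moves(series=[-0.11,0,-0.14,-0.34,0.17,0.45,1,-0.11,0,-0.14,-0.35,0.16,0.45,1,-0.11,0,-0.14,-0.34,0.15,0.46,1,-0.11,0,-0.14,-0.35,0.14,0.46,1,-0.11,0,-0.14,-0.35,0.12,0.45,1,-0.11,0,-0.14,-0.36,0.12,0.47,1,-0.11,0,-0.14,-0.35,0.1,0.46,1,0,0,0,0,0,0,1])

```text
clock: 19.13
tcp_pos: [0.4419, 0.3531, 0.0653]
orientation: [-3.136, 0.7, -1.76]
force: [-0.5, -1.1, -2.5]
opening: 0.06
gripper_force: 39.5
```

```bash
python3 - <<'E'
from cup import *
import cv2
np.set_printoptions(precision=4,suppress=True)
p,R,s=now();g=p-R[:,2]*OFF
print(s["clock"],"grasp",g,s["opening"],s["force"])
R1=Rc(np.radians(50),np.radians(80),-1)
a=plan(p,R,np.array([.435,.333,.072])+R1[:,2]*OFF,R1,n=5,g=1)
plan(*a,np.array([.435,.333,.060])+R1[:,2]*OFF,R1,n=4,g=1)
S=eyes.read_camera("scene");T=eyes.read_camera("top")
a=cv2.resize(T["frame"][200:350,120:320],None,fx=2.4,fy=2.4);b=cv2.resize(S["frame"][330:480,270:410],None,fx=2.4,fy=2.4)
cv2.imwrite("pics/a10.png",np.hstack([a,b]))
E
```

```text
19.1333 grasp [0.434  0.3135 0.1133] 0.06000456267364833 [-0.5397 -1.1468 -2.4891]
n 5 end [0.4421 0.3726 0.0239]
-0.02, 0.0, -0.02, 0.06, 0.02, 0.22, 1, -0.02, 0.0, -0.02, 0.06, 0.02, 0.22, 1, -0.02, 0.0, -0.02, 0.06, 0.02, 0.22, 1, -0.02, 0.0, -0.02, 0.06, 0.01, 0.22, 1, -0.02, 0.0, -0.02, 0.06, 0.02, 0.22, 1
n 4 end [0.4421 0.3727 0.012 ]
-0.01, 0.0, 0.0, 0.05, 0.0, 0.06, 1, -0.01, 0.0, 0.0, 0.05, 0.0, 0.06, 1, -0.01, 0.0, 0.0, 0.04, 0.0, 0.05, 1, -0.01, 0.0, 0.0, 0.05, 0.0, 0.06, 1
```

View pics/a10.png

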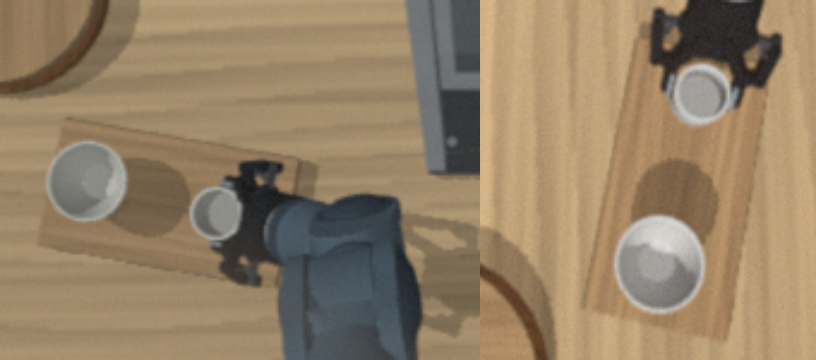

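apply_moves(series=[-0.02,0,-0.02,0.06,0.02,0.22,1,-0.02,0,-0.02,0.06,0.02,0.22,1,-0.02,0,-0.02,0.06,0.02,0.22,1,-0.02,0,-0.02,0.06,0.01,0.22,1,-0.02,0,-0.02,0.06,0.02,0.22,1,0,0,0,0,0,0,1,0,0,0,0,0,0,1])

```text
clock: 19.82
tcp_pos: [0.442, 0.3684, 0.0237]
orientation: [-3.141, 0.697, -1.752]
force: [-0.1, 0.2, -1.9]
opening: 0.0599
gripper_force: 39.5
```

apply_moves(series=[0,0,0,0.05,0,0.06,1,0,0,0,0,0,0,1,0,0,0,0,0,0,1])

```text
clock: 20.07
tcp_pos: [0.4427, 0.3687, 0.0213]
orientation: [-3.139, 0.698, -1.751]
force: [-1.0, -0.1, -1.5]
opening: 0.0599
gripper_force: 39.5
```

apply_moves(series=[0,0,0,0.05,0,0.06,1,0,0,0,0,0,0,1,0,0,0,0,0,0,1])

```text
clock: 20.32
tcp_pos: [0.4423, 0.3689, 0.0177]
orientation: [-3.14, 0.697, -1.751]
force: [0.3, -0.3, -1.4]
opening: 0.0597
gripper_force: 39.5
```

```bash
python3 - <<'E'
from cup import *
np.set_printoptions(precision=4,suppress=True)
p,R,s=now();print(s["clock"],p-R[:,2]*OFF,R,s["force"])
E
```

```text
20.3167 [0.435  0.3293 0.0658] [[-0.1372 -0.9836  0.1169]
 [-0.7541  0.1802  0.6315]
 [-0.6422 -0.0015 -0.7665]] [ 0.3387 -0.3173 -1.3612]
```

Not touched down yet (weight still ~1.5–2 N); continue in 1.5 mm steps.

apply_moves(series=[0,0,0,0.025,0,0.03,1,0,0,0,0,0,0,1,0,0,0,0,0,0,1])

```text
clock: 20.57
tcp_pos: [0.4427, 0.3695, 0.0171]
orientation: [-3.139, 0.699, -1.749]
force: [-2.8, -0.5, 4.4]
opening: 0.0596
gripper_force: 40.0
```

apply_moves(series=[0,0,0,0.025,0,0.03,1,0,0,0,0,0,0,1,0,0,0,0,0,0,1])

```text
clock: 20.82
tcp_pos: [0.4429, 0.37, 0.0171]
orientation: [-3.139, 0.702, -1.749]
force: [-6.9, -8.5, 17.8]
opening: 0.0598
gripper_force: 41.4
```

apply_moves(series=[0,0,0,0.025,0,0.03,1,0,0,0,0,0,0,1,0,0,0,0,0,0,1])

```text
clock: 21.07
tcp_pos: [0.4432, 0.3704, 0.0171]
orientation: [-3.138, 0.705, -1.749]
force: [-12.3, -15.9, 30.4]
opening: 0.0598
gripper_force: 42.6
```

Touched down; back off the 3 mm excess, release, and retreat.

apply_moves(series=[0,0,0,-0.025,0,-0.03,1,0,0,0,-0.025,0,-0.03,1,0,0,0,0,0,0,1,0,0,0,0,0,0,1])

```text
clock: 21.4
tcp_pos: [0.4431, 0.3691, 0.0171]
orientation: [-3.138, 0.699, -1.75]
force: [-3.0, -7.4, 9.6]
opening: 0.0595
gripper_force: 40.5
```

apply_moves(series=[0,0,0,0,0,0,0.1,0,0,0,0,0,0,-0.3,0,0,0,0,0,0,-0.6,0,0,0,0,0,0,-1,0,0,0,0,0,0,-1,0,0,0,0,0,0,-1,0,0,0,0,0,0,-1,0,0,0,0,0,0,-1])

```text
clock: 22.07
tcp_pos: [0.4424, 0.369, 0.0161]
orientation: [-3.14, 0.697, -1.751]
force: [-0.0, -0.6, 0.6]
opening: 0.0854
gripper_force: 0.0
```

apply_moves(series=[0,0,0,0,0,-0.2,-1,0,0,0,0,0,-0.4,-1,0,0,0,0,0,-0.5,-1,0,0,0,0,0,-0.6,-1,0,0,0,0,0,-0.6,-1,0,0,0,0,0,-0.6,-1,0,0,0,0,0,0,-1,0,0,0,0,0,0,-1])

```text
clock: 22.73
tcp_pos: [0.4304, 0.2952, 0.1061]
orientation: [-3.136, 0.698, -1.75]
force: [-0.3, -0.2, -0.7]
opening: 0.0857
gripper_force: 0.0
```

```bash
python3 - <<'E'
from cup import *
import cv2
np.set_printoptions(precision=4,suppress=True)
p,R,s=now();print(s["clock"],p,s["force"])
S=eyes.read_camera("scene");T=eyes.read_camera("top")
for P in(T,S):
  for t in("cup","bowl_center","sash"):
    print(t,[([round(float(v),1) for v in b["extent"]],round(b["conf"],2)) for b in finder.boxes_of(P,t)[:2]])
  t=np.linspace(0,6.283,60);pts=np.array([proj(P,np.array([.435+.03*np.cos(a),.331+.03*np.sin(a),z])) for a in t for z in(.018,.088)])
  print("exp cup",pts.min(0),pts.max(0))
a=cv2.resize(T["frame"][130:350,120:520],None,fx=1.35,fy=1.35);b=cv2.resize(S["frame"][330:480,270:410],None,fx=1.8,fy=1.98)
cv2.imwrite("pics/a11.png",np.hstack([a[:297],b[:297]]))
E
```

```text
22.7333 [0.4304 0.2952 0.1061] [-0.2621 -0.2427 -0.666 ]
cup [([196.4, 278.7, 225.4, 299.6], 0.73)]
bowl_center [([136.8, 258.0, 177.1, 292.5], 0.65)]
sash [([294.9, 171.3, 490.2, 241.5], 0.86), ([285.3, 111.8, 513.9, 274.8], 0.4)]
exp cup [198.993  277.7587] [226.0033 299.4384]
cup [([348.5, 364.3, 373.3, 385.2], 0.82)]
bowl_center [([328.8, 417.8, 360.9, 459.3], 0.79), ([349.0, 362.0, 373.1, 388.6], 0.56)]
sash [([263.9, 78.2, 327.3, 265.0], 0.76)]
exp cup [346.9049 361.5388] [371.7072 386.6252]
```

View pics/a11.png

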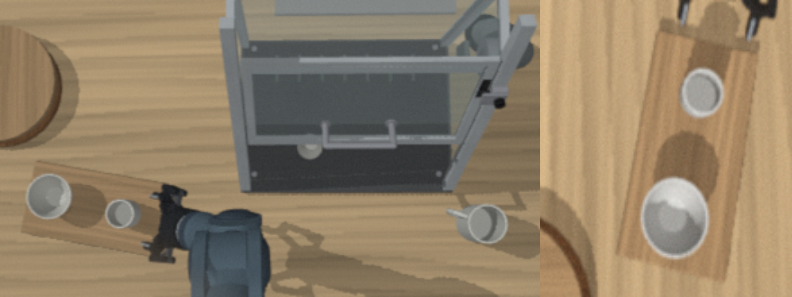

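The picture shows the tumbler upright on the clear half of the board (about (121,213) in the left half of the image). The sash is up, the vase, bowl and mug have not moved, and the gripper is clear of everything. I'm handing it in.

```bash
python3 -c "
from rig import arm
print(arm.close_job())"
```

```text
the job is handed in; nothing more can be done
None
```

The job is handed in after about 23 s of robot time: the sash stands open on the clip at about 0.18 m, and the tumbler is upright on the clear end of the ware board with vase, bowl and mug unmoved in the last picture; the hand-in returned no verdict, and I had to correct for fingertips sitting about 44 mm behind the reported TCP, which made the first grip on the handle miss.

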